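# Seat a keyed connector plug on the test nest

## Task

Take the red dust cap off the test nest and put it in the shallow blue tray. Then take the steel plug with the orange band, set it on the nest's post and, pressing gently (never over 20 N) while slowly turning it, find the place where the keys drop into its keyways and it goes fully home; let go and leave it there, upright. Do not disturb the other things on the bench.

Things in the scene. Friction and masses are not known exactly. Their poses are not given: they have to be found in the camera images.
- nest: test nest fixed to the bench: grey block 90 x 90 x 36 mm, origin at the centre of its underside, a white index line on its top along its own x axis. An upright keyed post on a vertical spring stands in its middle (see seat and key_tops). Over 20 N of contact force between plug and nest or post fails the job; twisting on after the keys have engaged can cause that too
- seat (a point): centre of the top of the post's 42 mm aluminium disc, 50 mm above the bench, spring not pressed: the plug's underside centre lies here when fully home. On the disc stands a brass shaft, 20 mm diameter, 19 mm high, its top 5 mm a cone down to 12 mm. Axes as the nest's. The post turns only under more than 0.4 N m; pressed, it yields from about 3 N at 1 N/mm for 6 mm, then is solid
- key_tops (a point): point on the post's axis at the level of the key tops, 11 mm above seat. The two opposite keys on the shaft are 5 mm wide and reach 14 mm from the axis. The line through them stands anywhere up to 0.7 rad (40 degrees) either way from the white line, different each time; this is not reported (axes are the nest's): feel for it, or look once the cap is off
- cap: red plastic dust cap standing over the post on its disc, open below: 36 mm diameter, 40 mm high, 30 g, loose, just lifts off. Origin: centre of its lower rim, z up
- tray: shallow blue tray fixed to the bench, 150 x 150 mm, 25 mm high, walls and floor 4 to 5 mm; origin at the centre of its underside
- plug: steel connector plug with an orange band near its top, standing upright: 40 mm diameter, 50 mm tall, about 0.15 kg. Origin: centre of its underside, z up. Its two keyways lie along its own x axis; black notches on its side and a black line across its top show that direction; either way round fits
- plug_grip (a point): point on the plug's axis 35 mm above its underside, middle of the plain round grip (upper 30 mm of the plug, 40 mm diameter)
- plug_mouth (a point): centre of the plug's underside. Bore 22 mm diameter, 20 mm deep, with two opposite keyways 9 mm wide reaching past the key tips. With keys and keyways out of line the plug stays on the key tops, 11 mm above seat; in line (within about 0.1 rad) the sprung post snaps up into it, the push needed falls away and the plug slides down until its underside meets the disc
- spare_a: a plain steel connector (black band), not to be used: 32 mm diameter, 45 mm tall, no orange band. Origin: centre of its underside. Bystander
- spare_b: a plain steel connector (black band), not to be used: 32 mm diameter, 45 mm tall, no orange band. Origin: centre of its underside. Bystander
- spare_c: a plain steel connector (brass band), not to be used: 32 mm diameter, 45 mm tall, no orange band. Origin: centre of its underside. Bystander
- jar: closed jar, 56 mm diameter, 100 mm tall; origin: centre of its underside. Bystander
- driver: screwdriver lying on the bench, origin underneath it, its x axis along the tool. Bystander
Mind the look-alikes: they are no part of the job. What is meant by the cap is not turquoise, and is the smaller of those in its own colour. Leave any purple look-alike of the plug alone.

How it is judged:
On the way, in this order (a step that is already met when the one before it is completed fails the run):
1. the dust cap lies in the blue tray (x of cap in the frame of tray between -0.07 and 0.07 m and y of cap in the frame of tray between -0.07 and 0.07 m and z of cap in the frame of tray below 0.05 m), for 0.2 s.
2. the plug is fully home on the post (horizontal distance between plug and seat below 0.003 m and z of plug in the frame of seat below 0.0025 m and angle between plug's own z axis and vertical below 0.06 rad), for 0.2 s.
At the end, for the whole second after the job is handed in: The plug stands fully home on the post: its underside within 2.5 mm of the seat in height and 3 mm sideways, upright within 0.06 rad, let go and at rest; the dust cap lies at rest inside the blue tray (its origin within 70 mm of the tray's centre along each side, under 50 mm above its underside) (all of step 1 and all of step 2 and z of plug in the frame of seat above -0.0025 m and linear speed of plug below 0.01 m/s and linear speed of cap below 0.02 m/s); the robot touches nothing.
It fails at once if the plug is forced against the nest or its post with more than 20 N (contact force between plug and nest above 20 N).
It fails at once if a plain connector, the jar or the screwdriver is moved by more than 20 mm (distance of any of spare_a, spare_b, spare_c, jar, driver from where it was at the start of the episode above 0.02 m).
It fails at once if a plain connector or the jar is knocked over (angle between any of spare_a, spare_b, spare_c, jar's own z axis and vertical above 0.3 rad).
It also fails if it takes over 72 s, if anything falls off the work surface, if the arm or the gripper's body presses on something with over 40 N, if the wrist force passes 120 N, or if a joint passes its speed limit or range.

## Robot

A 7-joint arm with a two-finger parallel gripper is mounted at the origin on the work surface. World frame = base frame: x ahead of the robot, y to its left, z up, the work surface at z = 0. Lengths are in m, angles in rad, forces in N, time in s.
With the tool pointing down it reaches from about 0.4 to 0.85 m from the base axis. Payload 10.4 kg.
Tool frame: the origin (TCP) lies on the centre line of the jaws, within the pads' length; the fingertips stand 14 mm ahead of it and the grasp point (between the pads) lies 5 mm behind it; z points along the fingers, y is the line along which they close (so a half turn about z gives the same grasp; the last joint's range is limited). The gripper opens to 87 mm and grips with 3 to 60 N. Pads are 19 mm wide; open, the fingers measure 117 mm over their backs; the gripper's body (75 mm by 190 mm) begins 51 mm behind the grasp point.
Start: joints at [1.246, 0.332, -0.065, 1.46, 0.022, 1.35, -0.088], TCP at [0.186, -0.597, 0.237] pointing down, gripper open.
Joint ranges: [-2.6, 2.6], [-0.5, 2.12], [-1.47, 1.34], [0.16, 2.42], [-1.27, 4.41], [0.06, 2.06], [-2.6, 2.6]. Speed limits (rad/s): [2.22, 2.22, 2.79, 2.79, 3.14, 3.14, 3.14].

## Interface

Orientations are given as a rotation vector (axis times angle).
In Python, from station import status, viewer, r gives the robot as it stands.
- The arm moves only by the tool apply_moves, never from a script. Its argument "deltas" is a list of rows, each an object with "slide": the shift along the tool's x, y, z as a fraction of full scale, a list of three; "delta_rot": the turn, a rotation vector about the tool's x, y, z as a fraction of full scale, a list of three; "fingers": the opening, from 0 (shut) to 1 (fully open). In form: [{"slide": [dx, dy, dz], "delta_rot": [rx, ry, rz], "fingers": fingers}, ...]. A call has 1 to 8 rows; each row is the pose to reach, as a shift and turn from the pose commanded when the call began, along the tool's axes at that moment; what a row does not reach only later rows make up. Full scale, the value 1, is 0.12 m for a shift and 90 degrees for a turn. A row lasts 1/10 s, in which the tool goes at most 50 mm and 8.59 degrees, less where a joint would pass 70% of its speed; a pose out of reach is approached as far as the arm can. A call with a number of a shift or a turn outside -1 to 1 is refused whole. A call with a gripper value outside its range is refused whole. The fingers move at their own pace and stop on an object; "force" is the grip in N (left out, the last holds). Time passes only in rows, so rows that repeat a pose let the fingers close. It gives the time, the measured TCP pose, the force, the opening and the grip force at its end, in the units of the state.
- status.observe(): the state, without advancing time (a new reading comes with each control period).
- viewer.snapshot(name): name is "scene" or "top" or "wrist"; returns a dict with "img" (400x640x3 uint8, red, green, blue), "depth" (400x640 float32, m along the optical axis (not along the pixel's ray), 0 where there is no reading), "fx", "fy", "cx", "cy" (pixels), "cam_to_world" (4x4, takes a point from camera to world coordinates). Camera axes: x right, y down, z forward; pixel columns grow to the right and rows downward; lengths in m; the calibration is good to about 2 mm. A picture is of the moment at which its call begins.
- r.hand_in(): hands the job in; it is judged then, once.
The state is a dict: "time": time; "q": joint angles; "dq": joint speeds; "joint_torque": joint torques, N m; "eef_pos": TCP position; "tool_rot": TCP orientation; "wrist_force": force on the tool from outside, world axes, zero at the start; "wrist_torque": the same for the moment, N m; "gripper_width": finger opening in m; "grip_force": force on a finger pad.
Only numpy, scipy, OpenCV 4.12 (cv2) and the standard library are available. Lean on these libraries where they do the work, as an engineer would, in place of code of your own. Each camera call takes 0.05 s, during which the arm holds its last target. There are 200 camera calls.

## Working session

There is one attempt and no reset: what is moved stays moved. The work goes in short steps, Python scripts to look and compute and a tool call to move; the robot and the scene stay as the last step left them, time stands still between calls to the robot, and variables do not carry over. Pictures are saved under pics/ and viewed, at most 10 in all, crops included, and the job is handed in when it is done.

Besides the shell and the picture viewer there is one more tool, called after "Request:" as name([rows], argument=value, ...), one row to a line, values as JSON. apply_moves: Moves the arm, as the interface text tells. Shift numbers are shares of 0.12 m and turn numbers shares of 90 degrees, none past 1 either way. Its arguments: {"type":"object","properties":{"deltas":{"type":"array"},"force":{"type":"number"}},"required":["deltas"]}

```bash
mkdir -p pics; ls; cat > h.py <<'E'
import numpy as np, cv2
from station import status, viewer, r
from scipy.spatial.transform import Rotation as R
def snap(n,f=None):
    s=viewer.snapshot(n)
    if f: cv2.imwrite('pics/'+f+'.png',s['img'][:,:,::-1])
    np.savez('/tmp/'+n+'.npz',**s); return s
def load(n): return dict(np.load('/tmp/'+n+'.npz'))
def ray(s,u,v,z):
    T=s['cam_to_world'];d=T[:3,:3]@np.array([(u-s['cx'])/s['fx'],(v-s['cy'])/s['fy'],1]);o=T[:3,3]
    return o+d*(z-o[2])/d[2]
def cloud(s):
    v,u=np.mgrid[:400,:640];d=s['depth'];P=np.stack([(u-s['cx'])/s['fx']*d,(v-s['cy'])/s['fy']*d,d],-1)
    return P@s['cam_to_world'][:3,:3].T+s['cam_to_world'][:3,3]
def rel(p,yaw=None):
    """world target p -> slide fractions from the present pose"""
    o=status.observe();M=R.from_rotvec(o['tool_rot']).as_matrix()
    return M.T@(np.array(p)-o['eef_pos'])/.12
E
python3 - <<'E'
from h import *
print({k:np.round(v,3) for k,v in status.observe().items()})
for n in('top','scene'):
    s=snap(n,n+'0');print(n,np.round(s['cam_to_world'],3).tolist(),s['fx'])
E
```

```text
pics
{'time': np.float64(0.0), 'q': array([ 1.246,  0.333, -0.065,  1.461,  0.022,  1.35 , -0.089]), 'dq': array([ 0.001,  0.001, -0.001, -0.   ,  0.001,  0.   ,  0.   ]), 'joint_torque': array([ 2.0000e-03, -6.2324e+01,  2.6000e-02, -3.8990e+01, -6.1000e-02,
        4.0000e-02,  0.0000e+00]), 'eef_pos': array([ 0.186, -0.596,  0.236]), 'tool_rot': array([-3.104, -0.472,  0.   ]), 'wrist_force': array([0.026, 0.079, 0.474]), 'wrist_torque': array([-0.012, -0.021,  0.005]), 'grip_force': np.float64(0.0), 'gripper_width': np.float64(0.087)}
top [[0.011, -0.988, 0.154, 0.469], [-1.0, -0.014, -0.017, 0.07], [0.019, -0.153, -0.988, 0.963], [0.0, 0.0, 0.0, 1.0]] 373.3717183745763
scene [[0.273, 0.635, -0.722, 1.299], [0.962, -0.195, 0.192, -0.121], [-0.018, -0.747, -0.664, 0.676], [0.0, 0.0, 0.0, 1.0]] 471.5386495394397
```

View pics/top0.png

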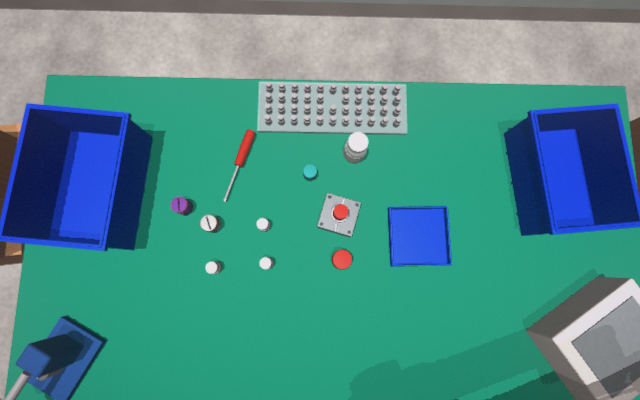

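View pics/scene0.png

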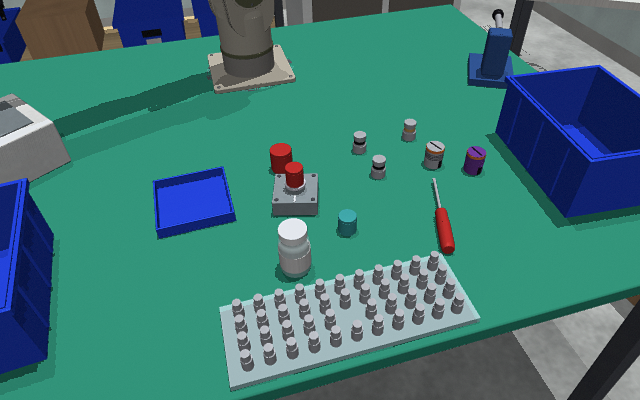

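Top view: cap on the nest at (340,212), with the larger red look-alike at (342,259). The plug is at (209,223) with the purple one at (180,205), and the tray is at (419,236).

```bash
python3 - <<'E'
from h import *
s=load('top');P=cloud(s)
def blob(m,u,v,w,zlo,zhi,name):
    k=np.zeros((400,640),bool);k[v-w:v+w,u-w:u+w]=1
    k&=(P[...,2]>zlo)&(P[...,2]<zhi)&m
    vv,uu=np.nonzero(k);Q=P[k]
    (cu,cv),rad=cv2.minEnclosingCircle(np.c_[uu,vv].astype(np.float32))
    z=np.median(Q[:,2]);print(name,k.sum(),'ztop',z.round(4),'cloud',Q.mean(0).round(4),'ray',ray(s,cu,cv,z)[:2].round(4),'rad',rad*(s['cam_to_world'][2,3]-z)/s['fx'])
    return k
A=np.ones((400,640),bool)
blob(A,340,212,16,.08,.1,'cap')
blob(A,342,259,16,.03,.1,'red2')
blob(A,209,223,16,.042,.06,'plug')
blob(A,180,205,16,.042,.06,'purple')
for n,u,v in(('a',263,225),('b',265,264),('c',213,268)): blob(A,u,v,12,.038,.06,n)
blob(A,357,145,20,.09,.12,'jar');blob(A,310,172,12,.02,.06,'turq')
k=blob(A,340,214,30,.03,.04,'nest')
print(cv2.minAreaRect((P[k][:,:2]*1000).astype(np.float32)))
k=blob(A,419,236,38,.018,.03,'trayrim');print(cv2.minAreaRect((P[k][:,:2]*1000).astype(np.float32)))
c=s['img'][170:275,165:380,::-1];cv2.imwrite('pics/c1.png',cv2.resize(c,None,fx=3.7,fy=3.7,interpolation=cv2.INTER_CUBIC))
E
```

```text
cap 180 ztop 0.0901 cloud [0.5959 0.0016 0.0899] ray [0.5957 0.0017] rad 0.017781776997725107
red2 308 ztop 0.0538 cloud [ 0.4845 -0.0045  0.0533] ray [ 0.4849 -0.0044] rad 0.024651146135382523
plug 225 ztop 0.0501 cloud [0.569  0.3215 0.0499] ray [0.5685 0.3213] rad 0.02067028243643345
purple 222 ztop 0.0499 cloud [0.6132 0.3967 0.0498] ray [0.6122 0.3967] rad 0.020895388550188958
a 110 ztop 0.0456 cloud [0.569  0.1914 0.0452] ray [0.569  0.1913] rad 0.014302815550384379
b 111 ztop 0.045 cloud [0.4736 0.1811 0.0451] ray [0.4737 0.1812] rad 0.014550671023215297
c 119 ztop 0.0448 cloud [0.4614 0.3103 0.0448] ray [0.4614 0.3099] rad 0.01523956270115686
jar 340 ztop 0.1003 cloud [ 0.7636 -0.0387  0.1   ] ray [ 0.7633 -0.0386] rad 0.024346969823891864
turq 170 ztop 0.0397 cloud [0.704  0.0765 0.0385] ray [0.7037 0.0765] rad 0.018476396776601386
nest 1014 ztop 0.0363 cloud [0.5947 0.0019 0.0363] ray [0.5957 0.0016] rad 0.06110581653721327
((596.4924926757812, 1.23797607421875), (89.98526000976562, 90.18154907226562), 74.35533905029297)
trayrim 467 ztop 0.0246 cloud [ 0.547  -0.2085  0.0243] ray [ 0.5453 -0.2042] rad 0.1049724253843304
((546.5861206054688, -204.8712615966797), (150.09169006347656, 152.2550048828125), 1.699926495552063)
```

View pics/c1.png

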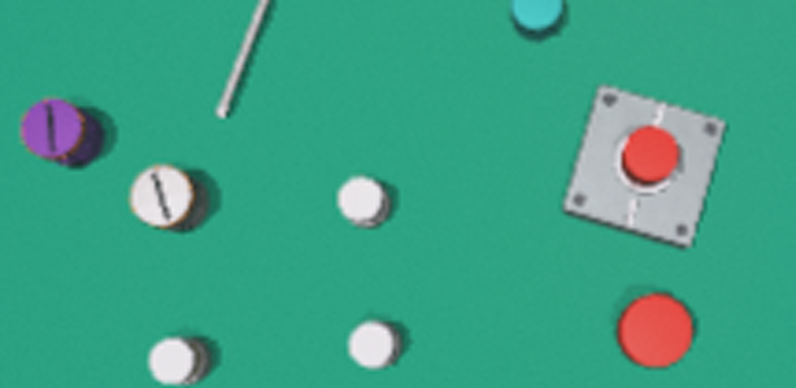

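Request:
apply_moves([
  {"slide":[1,-0.8,0],"delta_rot":[0,0,0.192],"fingers":1},
  {"slide":[1,-0.8,0],"delta_rot":[0,0,0.192],"fingers":1},
  {"slide":[1,-0.8,0],"delta_rot":[0,0,0.192],"fingers":1},
  {"slide":[1,-0.8,0],"delta_rot":[0,0,0.192],"fingers":1},
  {"slide":[1,-0.8,0],"delta_rot":[0,0,0.192],"fingers":1},
])

```text
time: 0.6
eef_pos: [0.2729, -0.4682, 0.2366]
tool_rot: [3.141, 0.005, 0.0]
wrist_force: [0.3, -1.2, -0.3]
gripper_width: 0.0867
grip_force: 0.0
```

Request:
apply_moves([
  {"slide":[0.673,-0.979,0],"delta_rot":[0,0,0],"fingers":1},
  {"slide":[0.673,-0.979,0],"delta_rot":[0,0,0],"fingers":1},
  {"slide":[0.673,-0.979,0],"delta_rot":[0,0,0],"fingers":1},
  {"slide":[0.673,-0.979,0],"delta_rot":[0,0,0],"fingers":1},
])

```text
time: 1.0
eef_pos: [0.3555, -0.3484, 0.2367]
tool_rot: [-3.141, -0.01, -0.002]
wrist_force: [0.3, 0.5, -1.1]
gripper_width: 0.0875
grip_force: 0.0
```

Request:
apply_moves([
  {"slide":[0.673,-0.979,0],"delta_rot":[0,0,0],"fingers":1},
  {"slide":[0.673,-0.979,0],"delta_rot":[0,0,0],"fingers":1},
  {"slide":[0.673,-0.979,0],"delta_rot":[0,0,0],"fingers":1},
  {"slide":[0.673,-0.979,0],"delta_rot":[0,0,0],"fingers":1},
])

```text
time: 1.4
eef_pos: [0.436, -0.2308, 0.2366]
tool_rot: [-3.14, -0.01, -0.002]
wrist_force: [-0.1, 0.4, 0.3]
gripper_width: 0.0867
grip_force: 0.0
```

Request:
apply_moves([
  {"slide":[0.673,-0.979,0],"delta_rot":[0,0,0],"fingers":1},
  {"slide":[0.673,-0.979,0],"delta_rot":[0,0,0],"fingers":1},
  {"slide":[0.673,-0.979,0],"delta_rot":[0,0,0],"fingers":1},
  {"slide":[0.673,-0.979,0],"delta_rot":[0,0,0],"fingers":1},
])

```text
time: 1.8
eef_pos: [0.5163, -0.1131, 0.2363]
tool_rot: [-3.139, -0.009, -0.001]
wrist_force: [-1.5, 0.4, 0.2]
gripper_width: 0.087
grip_force: 0.0
```

Request:
apply_moves([
  {"slide":[0.673,-0.979,0],"delta_rot":[0,0,0],"fingers":1},
  {"slide":[0.673,-0.979,0],"delta_rot":[0,0,0],"fingers":1},
  {"slide":[0.673,-0.979,0],"delta_rot":[0,0,0],"fingers":1},
  {"slide":[0.673,-0.979,0],"delta_rot":[0,0,0],"fingers":1},
  {"slide":[0.673,-0.979,0],"delta_rot":[0,0,0],"fingers":1},
])

```text
time: 2.3
eef_pos: [0.5952, -0.001, 0.2356]
tool_rot: [3.142, -0.001, -0.002]
wrist_force: [0.3, -0.1, -1.0]
gripper_width: 0.0873
grip_force: 0.0
```

```bash
python3 - <<'E'
from h import *
s=snap('wrist','w0');print(status.observe()['eef_pos'],rel([.596,.0015,.073]),np.round(s['cam_to_world'],3).tolist())
E
```

```text
[ 0.59486284 -0.00206267  0.23580884] [ 0.01103878 -0.03081977  1.35670333] [[-0.001, -0.96, -0.279, 0.671], [-1.0, 0.001, -0.001, -0.002], [0.001, 0.279, -0.96, 0.383], [0.0, 0.0, 0.0, 1.0]]
```

View pics/w0.png

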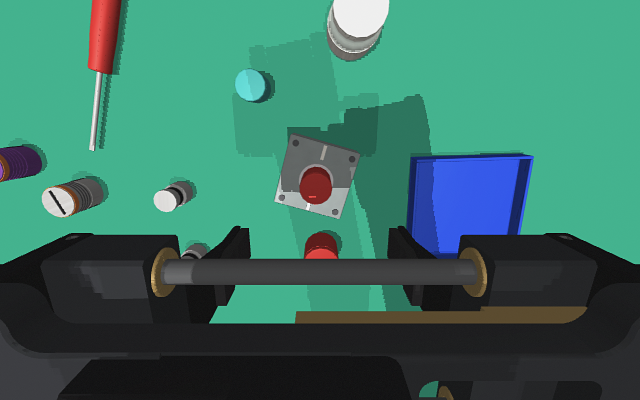

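Cap is centred on the nest at (315,185) in the wrist view. Descending.

Request:
apply_moves([
  {"slide":[0.01,-0.03,0.4],"delta_rot":[0,0,0],"fingers":1},
  {"slide":[0.01,-0.03,0.7],"delta_rot":[0,0,0],"fingers":1},
  {"slide":[0.01,-0.03,0.7],"delta_rot":[0,0,0],"fingers":1},
])

```text
time: 2.65
eef_pos: [0.5928, 0.0008, 0.1478]
tool_rot: [3.14, -0.005, -0.013]
wrist_force: [-0.6, -1.2, -0.4]
gripper_width: 0.0872
grip_force: 0.0
```

Request:
apply_moves([
  {"slide":[0,0,0.4],"delta_rot":[0,0,0],"fingers":1},
  {"slide":[0,0,0.66],"delta_rot":[0,0,0],"fingers":1},
  {"slide":[0,0,0.66],"delta_rot":[0,0,0],"fingers":0.3},
  {"slide":[0,0,0.66],"delta_rot":[0,0,0],"fingers":0.3},
  {"slide":[0,0,0.66],"delta_rot":[0,0,0],"fingers":0.3},
  {"slide":[0,0,0.66],"delta_rot":[0,0,0],"fingers":0.3},
  {"slide":[0,0,0.66],"delta_rot":[0,0,0],"fingers":0.3},
  {"slide":[0,0,0.66],"delta_rot":[0,0,0],"fingers":0.3},
], force=8)

```text
time: 3.45
eef_pos: [0.5964, 0.0041, 0.0741]
tool_rot: [3.141, 0.0, 0.002]
wrist_force: [0.5, 0.8, 0.6]
gripper_width: 0.047
grip_force: 0.0
```

Request:
apply_moves([
  {"slide":[0,0.02,0],"delta_rot":[0,0,0],"fingers":0.2},
  {"slide":[0,0.02,0],"delta_rot":[0,0,0],"fingers":0.2},
  {"slide":[0,0.02,0],"delta_rot":[0,0,0],"fingers":0.2},
  {"slide":[0,0.02,0],"delta_rot":[0,0,0],"fingers":0.2},
  {"slide":[0,0.02,0],"delta_rot":[0,0,0],"fingers":0.2},
], force=8)

```text
time: 3.95
eef_pos: [0.5961, 0.0015, 0.0735]
tool_rot: [3.141, 0.0, 0.0]
wrist_force: [0.1, -1.5, 3.2]
gripper_width: 0.0362
grip_force: 8.0
```

Request:
apply_moves([
  {"slide":[0,0,-0.25],"delta_rot":[0,0,0],"fingers":0.2},
  {"slide":[0,0,-0.55],"delta_rot":[0,0,0],"fingers":0.2},
  {"slide":[-0.1,0.2,-0.65],"delta_rot":[0,0,0],"fingers":0.2},
  {"slide":[-0.2,0.5,-0.65],"delta_rot":[0,0,0],"fingers":0.2},
  {"slide":[-0.3,0.8,-0.65],"delta_rot":[0,0,0],"fingers":0.2},
  {"slide":[-0.41,1,-0.65],"delta_rot":[0,0,0],"fingers":0.2},
], force=8)

```text
time: 4.55
eef_pos: [0.546, -0.1209, 0.1511]
tool_rot: [3.141, -0.003, -0.0]
wrist_force: [-0.5, 0.0, -0.3]
gripper_width: 0.0366
grip_force: 8.0
```

Request:
apply_moves([
  {"slide":[0,0.3,0],"delta_rot":[0,0,0],"fingers":0.2},
  {"slide":[0,0.6,0],"delta_rot":[0,0,0],"fingers":0.2},
  {"slide":[0,0.72,0.1],"delta_rot":[0,0,0],"fingers":0.2},
  {"slide":[0,0.72,0.4],"delta_rot":[0,0,0],"fingers":0.2},
  {"slide":[0,0.72,0.7],"delta_rot":[0,0,0],"fingers":0.2},
  {"slide":[0,0.72,0.92],"delta_rot":[0,0,0],"fingers":0.2},
  {"slide":[0,0.72,0.96],"delta_rot":[0,0,0],"fingers":0.2},
  {"slide":[0,0.72,0.99],"delta_rot":[0,0,0],"fingers":0.2},
], force=8)

```text
time: 5.35
eef_pos: [0.5469, -0.204, 0.0323]
tool_rot: [-3.141, -0.001, 0.001]
wrist_force: [0.3, 0.3, -0.2]
gripper_width: 0.0362
grip_force: 8.0
```

Request:
apply_moves([
  {"slide":[0,0,0.02],"delta_rot":[0,0,0],"fingers":0.2},
  {"slide":[0,0,0.02],"delta_rot":[0,0,0],"fingers":0.8},
  {"slide":[0,0,0.02],"delta_rot":[0,0,0],"fingers":0.8},
  {"slide":[0,0,0.02],"delta_rot":[0,0,0],"fingers":0.8},
  {"slide":[0,0,-0.1],"delta_rot":[0,0,0],"fingers":0.8},
  {"slide":[0,0,-0.4],"delta_rot":[0,0,0],"fingers":0.8},
  {"slide":[0,0,-0.8],"delta_rot":[0,0,0],"fingers":1},
  {"slide":[0,0,-1],"delta_rot":[0,0,0],"fingers":1},
])

```text
time: 6.15
eef_pos: [0.5484, -0.2048, 0.158]
tool_rot: [3.14, 0.001, 0.008]
wrist_force: [0.9, 0.2, -0.3]
gripper_width: 0.078
grip_force: 0.0
```

Request:
apply_moves([
  {"slide":[0.04,-0.4,-0.3],"delta_rot":[0,0,0],"fingers":1},
  {"slide":[0.04,-0.8,-0.65],"delta_rot":[0,0,0],"fingers":1},
  {"slide":[0.04,-1,-0.65],"delta_rot":[0,0,0],"fingers":1},
  {"slide":[0.04,-1,-0.65],"delta_rot":[0,0,0],"fingers":1},
])

```text
time: 6.55
eef_pos: [0.5531, -0.0774, 0.2353]
tool_rot: [-3.141, -0.015, -0.01]
wrist_force: [0.4, 0.3, 0.1]
gripper_width: 0.0872
grip_force: 0.0
```

Request:
apply_moves([
  {"slide":[0.04,-0.4,0],"delta_rot":[0,0,0],"fingers":1},
  {"slide":[0.04,-0.72,0],"delta_rot":[0,0,0],"fingers":1},
  {"slide":[0.04,-0.72,0],"delta_rot":[0,0,0],"fingers":1},
  {"slide":[0.04,-0.72,0],"delta_rot":[0,0,0],"fingers":1},
])

```text
time: 6.95
eef_pos: [0.5563, 0.0023, 0.2313]
tool_rot: [3.141, 0.004, 0.001]
wrist_force: [0.4, -1.0, -0.9]
gripper_width: 0.087
grip_force: 0.0
```

```bash
python3 - <<'E'
from h import *
s=snap('wrist');c=s['img'][120:260,200:560,::-1];P=cloud(s)
t=s['img'][130:225,270:365,::-1]
a=cv2.resize(t,(560,560),interpolation=cv2.INTER_CUBIC);cv2.imwrite('pics/w1.png',a)
print(status.observe()['eef_pos'])
w=np.zeros((400,640),bool);w[120:240,240:400]=1
k=w&(P[...,2]>.046)&(P[...,2]<.054);print('disc',k.sum(),P[k].mean(0), cv2.minEnclosingCircle((P[k][:,:2]*1000).astype(np.float32)))
k=w&(P[...,2]>.0585)&(P[...,2]<.0635);Q=P[k][:,:2];print('keys',k.sum(),Q.mean(0),cv2.minAreaRect((Q*1000).astype(np.float32)))
k=w&(P[...,2]>.067)&(P[...,2]<.072);Q=P[k][:,:2];print('shaft',k.sum(),Q.mean(0),P[k][:,2].mean())
T=snap('top');P=cloud(T);I=T['img'].astype(int);k=(I[...,0]>150)&(I[...,1]<90)&(I[...,2]<90);k[:, :385]=0;k[:,460:]=0
print('cap',k.sum(),P[k].mean(0),P[k].max(0))
E
```

```text
[0.55638065 0.00090034 0.23109399]
disc 1219 [ 0.55528226 -0.00058928  0.0510516 ] ((547.6998291015625, -3.709416151046753), 68.77019500732422)
keys 41 [0.59618074 0.00159963] ((595.3193359375, 1.6821203231811523), (14.652344703674316, 26.01256561279297), 83.03550720214844)
shaft 138 [0.59528616 0.00192066] 0.0685075709173995<stdin>:11: RuntimeWarning: Mean of empty slice.
  ret = um.true_divide(
Traceback (most recent call last):
ValueError: zero-size array to reduction operation maximum which has no identity
```

View pics/w1.png

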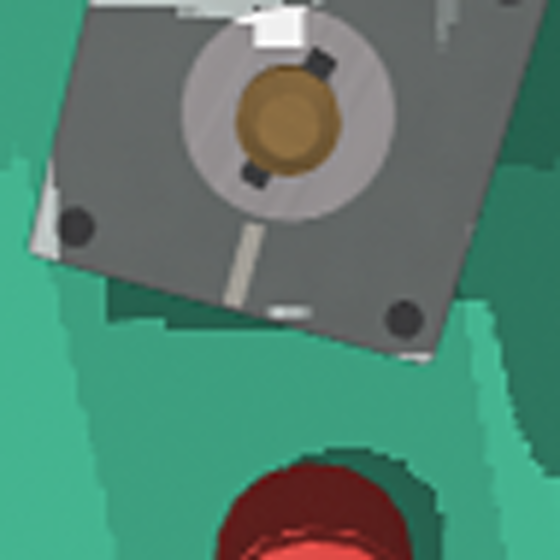

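Nest is bare: brass shaft at (288,120) in the crop, dark keys at (320,65) and (255,175).

```bash
python3 - <<'E'
from h import *
s=load('wrist')
a=t=s['img'][130:225,270:365];g=cv2.cvtColor(t,cv2.COLOR_RGB2GRAY)
pts=[]
for (u,v) in((320,65),(255,175)):
    cu,cv_=int(u*95/560),int(v*95/560)
    w=g[cv_-4:cv_+5,cu-4:cu+5].astype(float);k=w<75
    yy,xx=np.nonzero(k);p=ray(s,270+cu-4+xx.mean(),130+cv_-4+yy.mean(),.061);pts.append(p);print(k.sum(),p.round(4))
d=pts[0]-pts[1];print('keys yaw',np.degrees(np.arctan2(d[1],d[0])),np.hypot(*d[:2]),(pts[0]+pts[1])[:2]/2)
S=snap('scene');P=cloud(S);I=S['img'].astype(int);k=(I[...,0]>120)&(I[...,1]<70)&(I[...,2]<70);k[:, :140]=0;k[:,250:]=0;k[:150]=0;k[250:]=0
print('cap',k.sum(),P[k].mean(0) if k.any() else 0, P[k].max(0) if k.any() else 0)
# plug line (initial top image)
T=load('top')
E
```

```text
18 [ 0.606  -0.0043  0.061 ]
13 [0.585  0.0078 0.061 ]
keys yaw -30.006719300595414 0.02427102285365541 [0.59553458 0.00173782]
cap 166 [ 0.54845119 -0.20437022  0.04458142] [ 0.56389676 -0.18770349  0.0472718 ]
```

Request:
apply_moves([
  {"slide":[0,-0.4,0],"delta_rot":[0,0,0],"fingers":0.8},
  {"slide":[0,-0.89,0],"delta_rot":[0,0,0],"fingers":0.8},
  {"slide":[0,-0.89,0],"delta_rot":[0,0,0],"fingers":0.8},
])

```text
time: 7.4
eef_pos: [0.5555, 0.1141, 0.231]
tool_rot: [-3.139, -0.01, -0.0]
wrist_force: [-1.2, 0.6, 0.5]
gripper_width: 0.0732
grip_force: 0.0
```

Request:
apply_moves([
  {"slide":[0,-0.4,0],"delta_rot":[0,0,0],"fingers":0.8},
  {"slide":[0,-0.89,0],"delta_rot":[0,0,0],"fingers":0.8},
  {"slide":[0,-0.89,0],"delta_rot":[0,0,0],"fingers":0.8},
])

```text
time: 7.7
eef_pos: [0.5549, 0.2208, 0.2307]
tool_rot: [-3.139, -0.009, 0.001]
wrist_force: [-0.7, -0.0, 0.0]
gripper_width: 0.0698
grip_force: 0.0
```

Request:
apply_moves([
  {"slide":[0,-0.4,0],"delta_rot":[0,0,0],"fingers":0.8},
  {"slide":[0,-0.89,0],"delta_rot":[0,0,0],"fingers":0.8},
  {"slide":[0,-0.89,0],"delta_rot":[0,0,0],"fingers":0.8},
  {"slide":[0,-0.89,0],"delta_rot":[0,0,0],"fingers":0.8},
])

```text
time: 8.1
eef_pos: [0.556, 0.3232, 0.23]
tool_rot: [-3.141, -0.004, 0.002]
wrist_force: [0.8, -0.8, 0.7]
gripper_width: 0.0695
grip_force: 0.0
```

```bash
python3 - <<'E'
from h import *
s=snap('wrist','w2');P=cloud(s);g=cv2.cvtColor(s['img'],cv2.COLOR_RGB2GRAY)
k=(P[...,2]>.046)&(P[...,2]<.053)&(np.hypot(P[...,0]-.569,P[...,1]-.3215)<.03)
vv,uu=np.nonzero(k);(cu,cv_),rr=cv2.minEnclosingCircle(np.c_[uu,vv].astype(np.float32));c=ray(s,cu,cv_,.05);print(k.sum(),cu,cv_,rr,c,P[k].mean(0))
d=(g<80)&(np.hypot(P[...,0]-c[0],P[...,1]-c[1])<.017)&k
vv,uu=np.nonzero(d);Q=np.array([ray(s,u,v,.05)[:2] for u,v in zip(uu,vv)]);
w,V=np.linalg.eigh(np.cov(Q.T));e=V[:,1];print(d.sum(),np.sqrt(w),'yaw',np.degrees(np.arctan2(e[1],e[0])),Q.mean(0))
o=status.observe();print(o['eef_pos'],o['tool_rot'],rel([c[0],c[1],.031]))
E
```

```text
911 317.633544921875 171.26788330078125 17.067703247070312 [0.56877395 0.3233872  0.05      ] [0.56864149 0.32341221 0.04977207]
55 [0.00071921 0.00929519] yaw -159.69756511613377 [0.56890243 0.32310281]
[0.55679906 0.32113514 0.23010452] [ 3.14069394e+00 -2.19704088e-04 -7.18109648e-04] [ 0.1005468  -0.02027209  1.65914096]
```

View pics/w2.png

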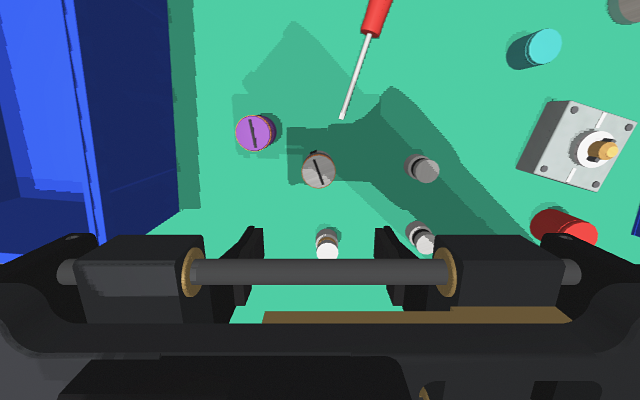

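Plug top at (318,171), line yaw 20.3°; purple one clear of the fingers at (255,133).

Request:
apply_moves([
  {"slide":[0.1,-0.015,0.3],"delta_rot":[0,0,0],"fingers":0.75},
  {"slide":[0.1,-0.015,0.7],"delta_rot":[0,0,0],"fingers":0.75},
  {"slide":[0.1,-0.015,0.86],"delta_rot":[0,0,0],"fingers":0.75},
  {"slide":[0.1,-0.015,0.86],"delta_rot":[0,0,0],"fingers":0.75},
])

```text
time: 8.55
eef_pos: [0.5682, 0.3195, 0.1239]
tool_rot: [3.137, -0.005, -0.007]
wrist_force: [-0.6, 0.3, -0.1]
gripper_width: 0.0651
grip_force: 0.0
```

Request:
apply_moves([
  {"slide":[0,0,0.3],"delta_rot":[0,0,0],"fingers":0.75},
  {"slide":[0,0,0.6],"delta_rot":[0,0,0],"fingers":0.75},
  {"slide":[0,0,0.8],"delta_rot":[0,0,0],"fingers":0.75},
  {"slide":[0,0,0.8],"delta_rot":[0,0,0],"fingers":0.75},
])

```text
time: 8.95
eef_pos: [0.5682, 0.3212, 0.0297]
tool_rot: [3.139, -0.003, -0.004]
wrist_force: [-0.7, -0.7, -0.6]
gripper_width: 0.0653
grip_force: 0.0
```

Request:
apply_moves([
  {"slide":[0,0,0],"delta_rot":[0,0,0],"fingers":0.3},
  {"slide":[0,0,0],"delta_rot":[0,0,0],"fingers":0.3},
  {"slide":[0,0,0],"delta_rot":[0,0,0],"fingers":0.3},
  {"slide":[0,0,0],"delta_rot":[0,0,0],"fingers":0.3},
  {"slide":[0,0,0],"delta_rot":[0,0,0],"fingers":0.3},
  {"slide":[0,0,0],"delta_rot":[0,0,0],"fingers":0.3},
], force=20)

```text
time: 9.55
eef_pos: [0.5689, 0.3243, 0.0325]
tool_rot: [-3.141, -0.0, -0.002]
wrist_force: [-0.6, -2.0, 6.7]
gripper_width: 0.0396
grip_force: 20.0
```

Request:
apply_moves([
  {"slide":[0,0,-0.1],"delta_rot":[0,0,0],"fingers":0.3},
  {"slide":[0,0,-0.35],"delta_rot":[0,0,0],"fingers":0.3},
  {"slide":[0,0,-0.7],"delta_rot":[0,0,0],"fingers":0.3},
  {"slide":[0,0.2,-1],"delta_rot":[0,0,0],"fingers":0.3},
  {"slide":[0,0.5,-1],"delta_rot":[0,0,0],"fingers":0.3},
  {"slide":[0,0.9,-1],"delta_rot":[0,0,0],"fingers":0.3},
], force=20)

```text
time: 10.15
eef_pos: [0.568, 0.2174, 0.1533]
tool_rot: [-3.14, -0.006, -0.004]
wrist_force: [1.7, -1.6, -2.6]
gripper_width: 0.0395
grip_force: 20.0
```

Request:
apply_moves([
  {"slide":[0.05,0.3,0],"delta_rot":[0,0,0],"fingers":0.3},
  {"slide":[0.1,0.6,0],"delta_rot":[0,0,0],"fingers":0.3},
  {"slide":[0.1,0.9,0],"delta_rot":[0,0,0],"fingers":0.3},
  {"slide":[0.1,0.9,0],"delta_rot":[0,0,0],"fingers":0.3},
])

```text
time: 10.55
eef_pos: [0.5811, 0.1012, 0.1515]
tool_rot: [3.138, -0.012, -0.0]
wrist_force: [-1.1, -0.3, -1.4]
gripper_width: 0.0391
grip_force: 20.0
```

Request:
apply_moves([
  {"slide":[0.12,0.3,0],"delta_rot":[0,0,0.08],"fingers":0.3},
  {"slide":[0.12,0.5,0],"delta_rot":[0,0,0.16],"fingers":0.3},
  {"slide":[0.12,0.7,0],"delta_rot":[0,0,0.24],"fingers":0.3},
  {"slide":[0.12,0.89,0],"delta_rot":[0,0,0.32],"fingers":0.3},
  {"slide":[0.12,0.89,0],"delta_rot":[0,0,0.4],"fingers":0.3},
  {"slide":[0.12,0.89,0],"delta_rot":[0,0,0.48],"fingers":0.3},
  {"slide":[0.12,0.89,0],"delta_rot":[0,0,0.56],"fingers":0.3},
  {"slide":[0.12,0.89,0],"delta_rot":[0,0,0.56],"fingers":0.3},
])

```text
time: 11.35
eef_pos: [0.5947, 0.0012, 0.1519]
tool_rot: [-2.84, 1.343, -0.0]
wrist_force: [0.3, 0.9, -2.9]
gripper_width: 0.0395
grip_force: 20.0
```

```bash
python3 - <<'E'
from h import *
s=snap('wrist','w3');o=status.observe();M=R.from_rotvec(o['tool_rot']).as_matrix();print(o['eef_pos'],M.round(3).tolist(),o['wrist_force'],o['gripper_width'])
P=cloud(s);e=o['eef_pos'];g=cv2.cvtColor(s['img'],cv2.COLOR_RGB2GRAY)
k=(np.hypot(P[...,0]-e[0],P[...,1]-e[1])<.03)&(abs(P[...,2]-e[2]-.0185)<.006)
print(k.sum(),P[k].mean(0) if k.any() else '')
# top view check
t=snap('top');cv2.imwrite('pics/t3.png',cv2.resize(t['img'][150:270,280:460,::-1],None,fx=4,fy=4))
E
```

```text
[0.59476161 0.00184212 0.15211107] [[0.636, -0.771, 0.001], [-0.771, -0.636, 0.0], [0.0, -0.001, -1.0]] [ 0.70125834 -0.05921867 -1.94478502] 0.03948838093858268
2785 [ 0.598067   -0.00336709  0.16908638]
```

View pics/w3.png

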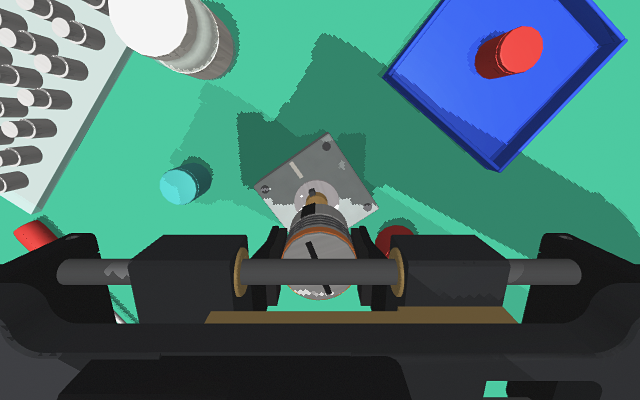

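Plug held at (320,262), line visible; cap upright in the tray at (510,50).

```bash
python3 - <<'E'
from h import *
s=load('wrist');P=cloud(s);o=status.observe();e=o['eef_pos'];g=cv2.cvtColor(s['img'],cv2.COLOR_RGB2GRAY)
k=(np.hypot(P[...,0]-e[0],P[...,1]-e[1])<.035)&(abs(P[...,2]-.1695)<.003)
(c,rr)=cv2.minEnclosingCircle((P[k][:,:2]*1000).astype(np.float32));print('top',k.sum(),c,rr,P[k].mean(0))
d=k&(g<60);d=cv2.morphologyEx(d.astype(np.uint8),cv2.MORPH_OPEN,np.ones((3,3)))>0
n,L,st,ce=cv2.connectedComponentsWithStats(d.astype(np.uint8));print(st.tolist())
i=1+np.argmax(st[1:,4]);vv,uu=np.nonzero(L==i);Q=np.array([ray(s,u,v,.1695)[:2] for u,v in zip(uu,vv)])
w,V=np.linalg.eigh(np.cov(Q.T));a=V[:,1];t=(Q-Q.mean(0))@a;print('len',np.ptp(t),'yaw',np.degrees(np.arctan2(a[1],a[0])),'mid',Q.mean(0)+a*(t.max()+t.min())/2)
k=(P[...,2]>.0675)&(P[...,2]<.072)&(np.hypot(P[...,0]-.596,P[...,1]-.002)<.02);print('shaft vis',k.sum(),P[k].mean(0))
M=R.from_rotvec(o['tool_rot']).as_matrix();print(M.T)
E
```

```text
top 2555 (600.8621215820312, -7.629322528839111) 31.265451431274414 [ 0.59733586 -0.00331442  0.16899615]
[[0, 0, 640, 400, 255666], [306, 242, 11, 17, 92], [259, 247, 21, 8, 102], [359, 247, 20, 7, 92], [324, 285, 7, 9, 48]]
len 0.010439412858067078 yaw -151.8640610953795 mid [0.62013349 0.00853763]
shaft vis 30 [ 0.59880837 -0.00247939  0.06836186]
[[ 6.38531733e-01 -7.69595331e-01  5.02889618e-04]
 [-7.69595380e-01 -6.38531858e-01 -1.28877513e-04]
 [ 4.20294574e-04 -3.04729145e-04 -9.99999865e-01]]
```

```bash
python3 - <<'E'
from h import *
s=load('wrist');P=cloud(s);g=cv2.cvtColor(s['img'],cv2.COLOR_RGB2GRAY)
d=np.zeros((400,640),bool)
d[240:260,304:319]=1;d[284:296,322:333]=1
d&=(g<70)&(abs(P[...,2]-.1695)<.004)
vv,uu=np.nonzero(d);Q=np.array([ray(s,u,v,.1695)[:2] for u,v in zip(uu,vv)])
m=vv<270;A,B=Q[m].mean(0),Q[~m].mean(0);a=(A-B)/np.linalg.norm(A-B);t=(Q-B)@a
print(m.sum(),(~m).sum(),'len',np.ptp(t),'yaw',np.degrees(np.arctan2(a[1],a[0])),'mid',B+a*(t.max()+t.min())/2)
# circle extents on columns of the top face
k=(abs(P[...,2]-.169)<.003)&(np.hypot(P[...,0]-.5955,P[...,1]-.0016)<.028);g2=s['img'].astype(int)
b=k&(g>100)&(abs(g2[...,0]-g2[...,2])<40);vv,uu=np.nonzero(b);print('bright px',uu.min(),uu.max(),vv.min(),vv.max())
Q=np.array([ray(s,u,v,.1695)[:2] for u,v in zip(uu,vv)]);print(cv2.minEnclosingCircle((Q*1000).astype(np.float32)))
E
```

```text
101 53 len 0.03210347879602928 yaw -30.72880939417595 mid [0.59408178 0.00064605]
bright px 283 354 232 299
((594.5604248046875, 0.1099310964345932), 19.776718139648438)
```

Request:
apply_moves([
  {"slide":[0,-0.013,0.2],"delta_rot":[0,0,0],"fingers":0.3},
  {"slide":[0,-0.013,0.35],"delta_rot":[0,0,0],"fingers":0.3},
  {"slide":[0,-0.013,0.39],"delta_rot":[0,0,0],"fingers":0.3},
  {"slide":[0,-0.013,0.39],"delta_rot":[0,0,0],"fingers":0.3},
  {"slide":[0,-0.013,0.39],"delta_rot":[0,0,0],"fingers":0.3},
])

```text
time: 11.95
eef_pos: [0.5965, 0.0023, 0.1056]
tool_rot: [-2.842, 1.337, -0.001]
wrist_force: [0.3, 0.1, -2.0]
gripper_width: 0.0395
grip_force: 20.0
```

Request:
apply_moves([
  {"slide":[0,0,0.02],"delta_rot":[0,0,0],"fingers":0.3},
  {"slide":[0,0,0.035],"delta_rot":[0,0,0],"fingers":0.3},
  {"slide":[0,0,0.05],"delta_rot":[0,0,0],"fingers":0.3},
  {"slide":[0,0,0.05],"delta_rot":[0,0,0],"fingers":0.3},
])

```text
time: 12.35
eef_pos: [0.5959, 0.0021, 0.0984]
tool_rot: [2.843, -1.337, -0.0]
wrist_force: [-0.4, 0.4, -1.2]
gripper_width: 0.0393
grip_force: 20.0
```

Request:
apply_moves([
  {"slide":[0,0,0.01],"delta_rot":[0,0,0],"fingers":0.3},
  {"slide":[0,0,0.02],"delta_rot":[0,0,0],"fingers":0.3},
  {"slide":[0,0,0.03],"delta_rot":[0,0,0],"fingers":0.3},
  {"slide":[0,0,0.04],"delta_rot":[0,0,0],"fingers":0.3},
  {"slide":[0,0,0.05],"delta_rot":[0,0,0],"fingers":0.3},
  {"slide":[0,0,0.058],"delta_rot":[0,0,0],"fingers":0.3},
  {"slide":[0,0,0.058],"delta_rot":[0,0,0],"fingers":0.3},
])

```text
time: 13.05
eef_pos: [0.5959, 0.0022, 0.0914]
tool_rot: [2.843, -1.337, -0.0]
wrist_force: [-0.3, 0.2, -1.9]
gripper_width: 0.0396
grip_force: 20.0
```

Request:
apply_moves([
  {"slide":[0,0,0.008],"delta_rot":[0,0,0],"fingers":0.3},
  {"slide":[0,0,0.016],"delta_rot":[0,0,0],"fingers":0.3},
  {"slide":[0,0,0.024],"delta_rot":[0,0,0],"fingers":0.3},
  {"slide":[0,0,0.03],"delta_rot":[0,0,0],"fingers":0.3},
  {"slide":[0,0,0.03],"delta_rot":[0,0,0],"fingers":0.3},
])

```text
time: 13.55
eef_pos: [0.5959, 0.0021, 0.0878]
tool_rot: [2.843, -1.337, -0.0]
wrist_force: [-0.0, -0.3, -0.9]
gripper_width: 0.0394
grip_force: 20.0
```

Request:
apply_moves([
  {"slide":[0,0,0.008],"delta_rot":[0,0,0],"fingers":0.3},
  {"slide":[0,0,0.016],"delta_rot":[0,0,0],"fingers":0.3},
  {"slide":[0,0,0.024],"delta_rot":[0,0,0],"fingers":0.3},
  {"slide":[0,0,0.032],"delta_rot":[0,0,0],"fingers":0.3},
  {"slide":[0,0,0.038],"delta_rot":[0,0,0],"fingers":0.3},
  {"slide":[0,0,0.042],"delta_rot":[0,0,0],"fingers":0.3},
  {"slide":[0,0,0.042],"delta_rot":[0,0,0],"fingers":0.3},
])

```text
time: 14.25
eef_pos: [0.5959, 0.0021, 0.0829]
tool_rot: [2.843, -1.337, -0.0]
wrist_force: [0.3, -0.8, -1.9]
gripper_width: 0.039
grip_force: 20.0
```

One more small push until the disc is felt.

Request:
apply_moves([
  {"slide":[0,0,0.005],"delta_rot":[0,0,0],"fingers":0.3},
  {"slide":[0,0,0.01],"delta_rot":[0,0,0],"fingers":0.3},
  {"slide":[0,0,0.014],"delta_rot":[0,0,0],"fingers":0.3},
  {"slide":[0,0,0.014],"delta_rot":[0,0,0],"fingers":0.3},
])

```text
time: 14.65
eef_pos: [0.5961, 0.0021, 0.0815]
tool_rot: [-2.843, 1.337, -0.001]
wrist_force: [-1.1, 0.3, 2.6]
gripper_width: 0.0392
grip_force: 20.0
```

The disc is felt at the expected height. Releasing and backing off.

Request:
apply_moves([
  {"slide":[0,0,-0.005],"delta_rot":[0,0,0],"fingers":0.48},
  {"slide":[0,0,-0.005],"delta_rot":[0,0,0],"fingers":0.7},
  {"slide":[0,0,-0.005],"delta_rot":[0,0,0],"fingers":0.8},
  {"slide":[0,0,-0.005],"delta_rot":[0,0,0],"fingers":0.8},
  {"slide":[0,0,-0.15],"delta_rot":[0,0,0],"fingers":0.8},
  {"slide":[0,0,-0.4],"delta_rot":[0,0,0],"fingers":0.8},
  {"slide":[0,0,-0.7],"delta_rot":[0,0,0],"fingers":0.8},
  {"slide":[0,0,-1],"delta_rot":[0,0,0],"fingers":0.8},
])

```text
time: 15.45
eef_pos: [0.5957, 0.0021, 0.2024]
tool_rot: [2.843, -1.337, -0.001]
wrist_force: [0.7, -0.6, 0.1]
gripper_width: 0.0696
grip_force: 0.0
```

Request:
apply_moves([
  {"slide":[-0.2,0,-0.1],"delta_rot":[0,0,0],"fingers":0.8},
  {"slide":[-0.4,0,-0.1],"delta_rot":[0,0,0],"fingers":0.8},
  {"slide":[-0.4,0,-0.1],"delta_rot":[0,0,0],"fingers":0.8},
  {"slide":[-0.4,0,-0.1],"delta_rot":[0,0,0],"fingers":0.8},
])

```text
time: 15.85
eef_pos: [0.5652, 0.0403, 0.2134]
tool_rot: [2.844, -1.334, 0.001]
wrist_force: [0.5, -0.7, -0.6]
gripper_width: 0.0693
grip_force: 0.0
```

```bash
python3 - <<'E'
from h import *
s=snap('wrist','w4');P=cloud(s)
k=(np.hypot(P[...,0]-.596,P[...,1]-.002)<.03)&(P[...,2]>.09)&(P[...,2]<.14)
print(k.sum(),P[k].mean(0),P[k][:,2].std(),cv2.minEnclosingCircle((P[k][:,:2]*1000).astype(np.float32)))
A=np.c_[P[k][:,:2],np.ones(k.sum())];print('slope',np.linalg.lstsq(A,P[k][:,2],rcond=None)[0])
E
```

```text
1527 [0.59556411 0.00097179 0.09968842] 0.0008592402073771371 ((595.2008666992188, 1.3460170030593872), 20.375465393066406)
slope [-0.00259937  0.00137109  0.10123517]
```

View pics/w4.png

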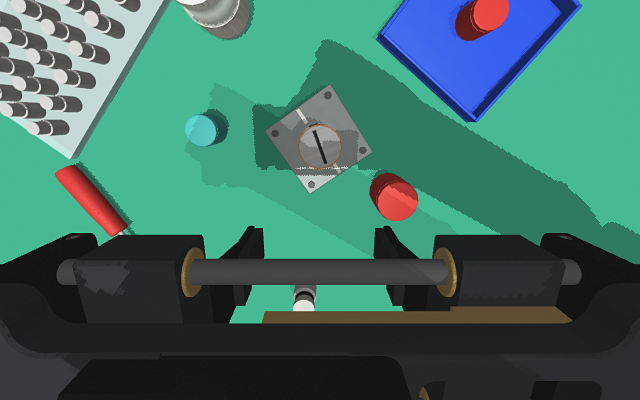

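The plug is home at (320,146), its top level at z = 0.0997 m. The cap is in the tray at (482,12) and the gripper is clear.

```bash
python3 -c "
from station import r
print(r.hand_in())"
```

```text
the job is handed in; nothing more can be done
None
```

The job is handed in, with no verdict returned: at my last look the red cap stood in the blue tray and the plug was fully home on the post, upright and let go (top at 0.0997 m against 0.100 m expected); it went in on the camera-measured key angle, so no turning search was needed.

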